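# Turn the suction diverter to its top port

### The arm

A 6-joint arm with a two-finger parallel gripper is mounted at the origin on the work surface. World frame = base frame: x ahead of the robot, y to its left, z up, the work surface at z = 0. Lengths are in m, angles in rad, forces in N, time in s.
With the tool pointing down it reaches from about 0.25 to 0.775 m from the base axis. Payload 4 kg.
Tool frame: the origin (TCP) lies midway between the tips of the shut fingers; the grasp point (between the pads) lies 19 mm behind it; y points along the fingers, z is the direction in which the jaws open and shut, and the axes are right-handed (so a half turn about y gives the same grasp; the last joint's range is limited). The gripper opens to 94 mm and grips with 3 to 60 N. Pads are 16 mm wide; open, the fingers measure 119 mm over their backs; the gripper's body (75 mm by 177 mm) begins 78 mm behind the grasp point.
Start: joints at [-0.103, 0.087, 1.371, -0, 1.684, -0.103], TCP at [0.55, -0, 0.206] pointing down, gripper open.
Joint ranges: [-3.1, 3.1], [-0.76, 2.03], [0.27, 2.55], [-1.08, 4.22], [0.17, 2.65], [-2.57, 2.57]. Speed limits (rad/s): [2.79, 2.79, 3.14, 3.14, 3.14, 3.14].

### API

Orientations are given as [roll, pitch, yaw] about the fixed x, y, z axes, in that order (R = Rz(yaw) Ry(pitch) Rx(roll)).
In Python, from bench import robot gives the robot as it stands.
- The arm moves only by the shell command python3 -m creep 'ROWS'. ROWS is JSON, a list of rows, each a list of 5 numbers: the shift along the tool's x, y, z scaled (see below), then the turn about the tool's y scaled (see below), then the gripper command: -1 is shut, 1 is fully open, values between are in proportion. A call has 1 to 20 rows; each row shifts and turns the commanded pose from where the row before left it, along the tool's axes as they then stand; what a row does not reach is not made up. The controller multiplies each number of a shift by 2.5 cm and each number of a turn by 0.12 rad. A row lasts 1/8 s, in which the tool goes at most 62.5 mm and 10.7 degrees, less where a joint would pass 70% of its speed; a pose out of reach is approached as far as the arm can. A call with a number of a shift or a turn outside -1 to 1 is refused whole. A call with a gripper value outside its range is refused whole. The fingers move at their own pace and stop on an object; the grip force is fixed at half the most. Time passes only in rows, so rows that do not move let the fingers close. It gives the time, the measured TCP pose, the force and the opening at its end, in the units of the state.
- robot.get_obs(): the state, without advancing time (a new reading comes with each control period).
- robot.snapshot(name): name is "scene" or "side" or "wrist"; returns a dict with "frame" (400x640x3 uint8, blue, green, red), "fx", "fy", "cx", "cy" (pixels), "world_from_camera" (4x4, takes a point from camera to world coordinates); the wrist camera has in their place "tool_from_camera" (4x4, takes a point from camera to tool coordinates, whose origin is the TCP and whose axes are the tool frame's). Camera axes: x right, y up, looking along -z (the intrinsics and any distortion apply to the point x, -y, -z); pixel columns grow to the right and rows downward; lengths in m; the calibration is good to about 2 mm. A picture is of the moment at which its call begins: read the wrist's pose just before it. There is no depth.
- robot.close_job(): hands the job in, once; it reports no verdict.
Trained networks look in the newest picture that a camera, given by its name, has taken for a name from the list of things; names that differ only in an ending like _2 or _b are one class to them, and where a whole thing is asked for, a point or a joint stands for the part that bears it (a point fixed in the world has none). Each returns a list of dicts, best first, with "p" (0 to 1); they miss things now and then, are a little off and sometimes report something else, mostly with a low value. They report only what shows in the picture. A call takes as long as a camera call.
- robot.look_for(label, camera): "box" ([left, top, width, height] in pixels, round what is visible of it).
- robot.spot_point(label, camera): "centre" ([column, row] in pixels: a listed point, or the origin of a listed thing).
The state is a dict: "time": time; "joint_positions": joint angles; "qvel": joint speeds; "joint_torque": joint torques, N m; "tool_pos": TCP position; "ee_rot": TCP orientation; "wrist_force": force on the tool from outside, world axes, zero at the start; "wrist_torque": the same for the moment, N m; "width": finger opening in m.
Only numpy, scipy, OpenCV 4.12 (cv2) and the standard library are available. Lean on these libraries where they do the work, as an engineer would, in place of code of your own. Each camera call takes 0.05 s, during which the arm holds its last target. There are 200 camera calls.

### The job

Switch the suction diverter to its top port: push the spokes of its star wheel round, one after another, until the red spoke points straight up, then let go and leave it there. Push gently and do not grip the spokes, and leave everything else on the bench where it is.

Things in the scene. Friction and masses are not known exactly. Their poses are not given: they have to be found in the camera images.
- diverter: suction diverter fixed to the bench: white drum 124 mm across with three short pipe sockets (top one red-collared), grey foot, dark base plate 200 mm wide. Origin on the bench below the wheel's centre; z up; x level along the axle, from drum to wheel (roughly away from the robot). Drum: 53 to 165 mm behind the wheel (-x). Red collar: top 244 mm above the bench, 115 mm behind the wheel.
- spoke_wheel: upright star wheel without rim: five spokes 72 degrees apart, one red, four steel with black balls. Origin at its centre, 150 mm above the bench, in the spokes' plane; x = its level axle (as diverter's x), z = along the red spoke. Spokes: rods 12 mm thick; end balls 28 mm across, centred 112 mm out. Hub 48 mm across. Turns endlessly both ways; even drag 0.25 N m, stays where left, no notches.
- red_end (a point): centre of the red ball on the red spoke's end, 112 mm from the wheel's centre; straight above it when the job is done
- bur_block: bystander, loose: wooden block 75 x 95 x 35 mm holding nine small polishing burs on thin shanks, 72 mm high in all; origin at the centre of its underside. Leave it alone.
- dental_cast: bystander, loose: cream plaster jaw cast with a row of teeth, 60 x 66 mm, 27 mm high; origin at the centre of its underside. Leave it alone.
- mixing_bowl: bystander, loose: green plastic bowl, 100 mm across, 55 mm high; origin at the centre of its underside. Leave it alone.
- powder_jar: bystander, loose: white jar with blue cap, 60 mm across, 75 mm high; origin at the centre of its underside. Leave it alone.
- wax_knife: bystander, loose: spatula, 160 mm long, lying flat; origin under its middle, x along it. Leave it alone.
- cleaning_brush: bystander, loose: brush lying flat; origin under it, x along it. Leave it alone.
- felt_wheel: bystander, loose: grey felt polishing ring lying flat, 70 mm across, 18 mm thick; origin at the centre of its underside. Leave it alone.

How it is judged:
By the outcome, as a careful person would: the job done as asked, in the order asked, and still so for the second after the job is handed in, with the robot touching nothing.
It also fails if it takes over 56 s, if anything falls off the work surface, if the arm or the gripper's body presses on something with over 40 N, if the wrist force passes 120 N, or if a joint passes its speed limit or range.

## Working session

There is one attempt and no reset: what is moved stays moved. The work goes in short steps, Python scripts to look and compute and a shell command to move; the robot and the scene stay as the last step left them, time stands still between calls to the robot, and variables do not carry over. Pictures are saved under pics/ and viewed, on a budget of 10 in all, crops included, one or two more only if the job needs it, and the job is handed in when it is done.

```bash
mkdir -p pics; ls; cat > h.py <<'E'
import numpy as np, cv2
from bench import robot
from scipy.spatial.transform import Rotation as Ro
def T():
    o=robot.get_obs(); M=np.eye(4); M[:3,:3]=Ro.from_euler('xyz',o['ee_rot']).as_matrix(); M[:3,3]=o['tool_pos']; return M
def snap(n):
    M=T(); s=robot.snapshot(n)
    s['W']=np.array(s['world_from_camera']) if 'world_from_camera' in s else M@np.array(s['tool_from_camera'])
    return s
def ray(s,p):
    d=np.array([(p[0]-s['cx'])/s['fx'],-(p[1]-s['cy'])/s['fy'],-1]); d=s['W'][:3,:3]@d
    return s['W'][:3,3],d/np.linalg.norm(d)
def proj(s,X):
    c=np.linalg.inv(s['W'])@np.append(X,1); return [s['cx']+s['fx']*c[0]/-c[2], s['cy']-s['fy']*c[1]/-c[2]]
def tri(rs):
    A=np.zeros((3,3));b=np.zeros(3)
    for o,d in rs:
        P=np.eye(3)-np.outer(d,d);A+=P;b+=P@o
    X=np.linalg.solve(A,b); return X,[round(float(np.linalg.norm((np.eye(3)-np.outer(d,d))@(X-o))),4) for o,d in rs]
E
python3 - <<'E'
from h import *
o=robot.get_obs(); print(o['tool_pos'],o['ee_rot'],o['width'],T()[:3,:3].round(2).tolist())
S={n:snap(n) for n in('scene','side','wrist')}
cv2.imwrite('pics/1.png',S['scene']['frame']);cv2.imwrite('pics/2.png',S['side']['frame'])
for n in S: print(n,{k:(np.round(v,3).tolist() if k!='frame' else 0) for k,v in S[n].items()})
for l in ['diverter','spoke_wheel','red_end']:
    R=[]
    for n in('scene','side'):
        r=robot.spot_point(l,n); print(l,n,r[:2])
        if r: R.append(ray(S[n],r[0]['centre']))
    if len(R)==2: print(tri(R))
for l in ['bur_block','dental_cast','mixing_bowl','powder_jar','wax_knife','cleaning_brush','felt_wheel']:
    for n in('scene','side'):
        r=robot.spot_point(l,n)
        if r:
            a,d=ray(S[n],r[0]['centre']); print(l,n,round(r[0]['p'],2),(a-d*a[2]/d[2]).round(3))
E
```

```text
pics
[5.49460695e-01 4.80757422e-05 2.04343454e-01] [-1.57292275e+00  1.93807760e-04 -1.57077735e+00] 0.0942091054473435 [[0.0, -0.0, 1.0], [-1.0, 0.0, 0.0], [-0.0, -1.0, -0.0]]
scene {'frame': 0, 'fx': 434.036, 'fy': 434.036, 'cx': 318.302, 'cy': 204.1, 'world_from_camera': [[-0.207, -0.771, 0.602, 1.257], [0.978, -0.174, 0.113, 0.188], [0.017, 0.613, 0.79, 1.052], [0.0, 0.0, 0.0, 1.0]], 'W': [[-0.207, -0.771, 0.602, 1.257], [0.978, -0.174, 0.113, 0.188], [0.017, 0.613, 0.79, 1.052], [0.0, 0.0, 0.0, 1.0]]}
side {'frame': 0, 'fx': 479.413, 'fy': 479.413, 'cx': 321.089, 'cy': 197.191, 'world_from_camera': [[-0.871, 0.229, -0.434, -0.04], [-0.49, -0.451, 0.746, 1.06], [-0.025, 0.863, 0.505, 0.86], [0.0, 0.0, 0.0, 1.0]], 'W': [[-0.871, 0.229, -0.434, -0.04], [-0.49, -0.451, 0.746, 1.06], [-0.025, 0.863, 0.505, 0.86], [0.0, 0.0, 0.0, 1.0]]}
wrist {'frame': 0, 'fx': 297.269, 'fy': 297.269, 'cx': 319.177, 'cy': 202.052, 'tool_from_camera': [[-0.0, -0.972, -0.234, -0.066], [0.001, 0.234, -0.972, -0.18], [1.0, -0.0, 0.001, 0.001], [0.0, 0.0, 0.0, 1.0]], 'W': [[1.0, -0.001, 0.003, 0.551], [0.
[... 558 characters left out ...]
23.2, 212.8], 'p': 0.88}]
(array([0.54264843, 0.05363358, 0.1250764 ]), [0.0024, 0.0024])
bur_block scene 0.72 [0.637 0.086 0.   ]
bur_block side 0.68 [0.643 0.088 0.   ]
dental_cast scene 0.63 [ 0.688 -0.111  0.   ]
dental_cast side 0.64 [ 0.694 -0.087  0.   ]
mixing_bowl scene 0.78 [ 0.653 -0.333  0.   ]
mixing_bowl side 0.68 [ 0.645 -0.334  0.   ]
powder_jar scene 0.97 [0.524 0.179 0.   ]
powder_jar side 0.66 [ 0.742 -0.016  0.   ]
wax_knife scene 0.9 [ 0.74 -0.01  0.  ]
wax_knife side 0.84 [ 0.755 -0.018  0.   ]
cleaning_brush scene 0.62 [0.378 0.2   0.   ]
cleaning_brush side 0.6 [0.37  0.207 0.   ]
felt_wheel scene 0.69 [ 0.464 -0.299  0.   ]
felt_wheel side 0.59 [ 0.479 -0.286  0.   ]
```

View pics/1.png

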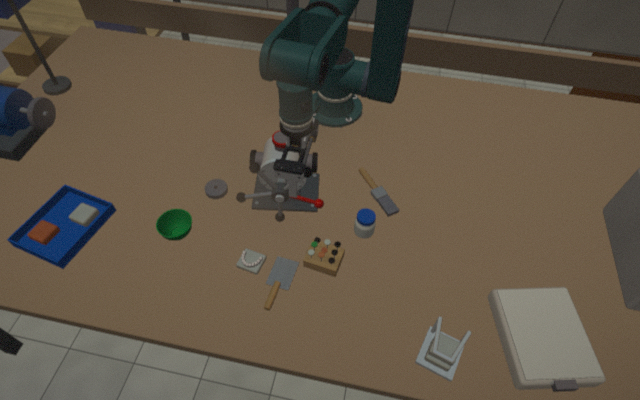

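View pics/2.png

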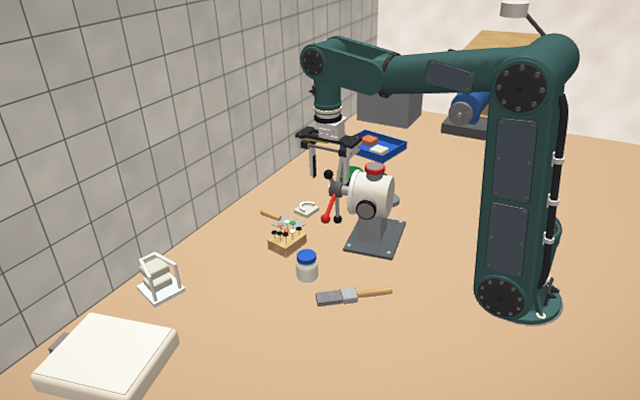

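The red ball hangs on the +y side, at pixel (319,203) in the scene view and (325,218) in the side view. It is about 103° from up, and the next spoke leans about 31° to +y, between my open fingers. I'll rise clear first, then shut the gripper and measure again.

```bash
python3 -m creep '[[0,-1,0,0,1],[0,-1,0,0,1],[0,-1,0,0,1],[0,-1,0,0,1],[-1,0,0,0,-1],[-1,0,0,0,-1],[-1,0,0,0,-1],[0,0,0,0,-1],[0,0,0,0,-1]]'
cat > m.py <<'E'
from h import *
import sys
S={n:snap(n) for n in('scene','side','wrist')}
for l in ['diverter','spoke_wheel','red_end']:
    R=[]
    for n in S:
        r=robot.spot_point(l,n)
        if r and r[0]['p']>.4: R.append(ray(S[n],r[0]['centre'])); print(l,n,r[0])
    if len(R)>1: print(tri(R))
for n in ('scene','side'):
  b=[r for r in robot.look_for('spoke_wheel',n)][:1]; print(b)
s=S['scene']['frame'][110:260,190:390]; t=S['side']['frame'][110:260,250:450]
cv2.imwrite(sys.argv[1],np.vstack([np.hstack([cv2.resize(s,(400,300)),cv2.resize(t,(400,300))]),cv2.resize(S['wrist']['frame'],(800,500))[100:400]]))
E
python3 m.py pics/3.png
```

```text
time: 2.28
tool_pos: [0.55, 0.0745, 0.3055]
ee_rot: [-1.571, -0.001, -1.571]
wrist_force: [-0.3, -0.5, -0.1]
width: 0.0475
diverter scene {'centre': [282.2, 223.8], 'p': 0.73}
diverter side {'centre': [335.4, 230.7], 'p': 0.62}
diverter wrist {'centre': [318.2, 243.5], 'p': 0.89}
(array([ 0.55207318, -0.04946595,  0.00078821]), [0.0021, 0.0044, 0.003])
spoke_wheel scene {'centre': [278.3, 192.8], 'p': 0.97}
spoke_wheel side {'centre': [336.0, 185.8], 'p': 0.9}
spoke_wheel wrist {'centre': [319.2, 283.7], 'p': 0.58}
(array([ 0.55449371, -0.04996152,  0.15463235]), [0.0047, 0.0057, 0.0076])
red_end scene {'centre': [320.7, 206.0], 'p': 0.87}
red_end wrist {'centre': [309.0, 199.5], 'p': 0.73}
(array([0.53817351, 0.05609191, 0.10422036]), [0.004, 0.004])
[{'box': [235.6, 160.5, 88.1, 63.4], 'p': 0.71}]
[{'box': [320.4, 146.2, 30.2, 75.7], 'p': 0.76}]
```

View pics/3.png

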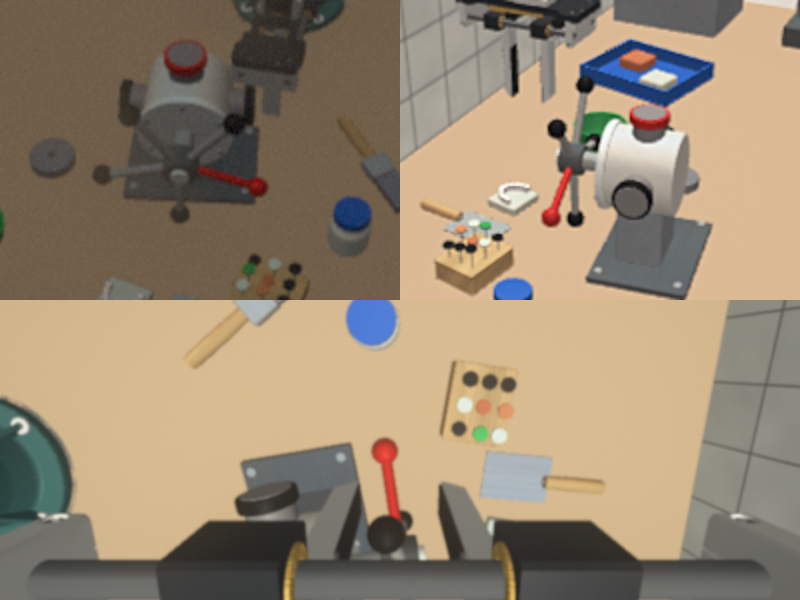

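The wheel plane is yawed by about +8.5°. I'll turn the tool to match, finish closing, line up with the spoke plane and come down on the +y side.

```bash
python3 -m creep '[[0,0,0,-0.62,-1],[0,0,0,-0.62,-1],[0,0,-0.64,0,-1],[0,0,0,0,-1],[0,0.85,0,0,-1],[0,0.85,0,0,-1],[0,0.85,0,0,-1],[0,0.85,0,0,-1],[0,0,0,0,-1]]'
python3 m.py pics/4.png
```

```text
time: 4.1
tool_pos: [0.5335, 0.0726, 0.2184]
ee_rot: [-1.575, 0.0, -1.422]
wrist_force: [0.2, 0.7, 0.1]
width: 0.0006
diverter scene {'centre': [283.8, 225.7], 'p': 0.66}
diverter side {'centre': [337.5, 230.6], 'p': 0.91}
(array([ 0.55177881, -0.04848266, -0.00222773]), [0.0033, 0.0033])
spoke_wheel scene {'centre': [279.0, 194.1], 'p': 0.75}
spoke_wheel side {'centre': [339.1, 188.3], 'p': 0.95}
spoke_wheel wrist {'centre': [319.5, 328.6], 'p': 0.59}
(array([ 0.55209297, -0.05423671,  0.14542719]), [0.0034, 0.0078, 0.0045])
red_end scene {'centre': [316.3, 203.7], 'p': 0.81}
red_end side {'centre': [325.4, 220.5], 'p': 0.78}
red_end wrist {'centre': [315.3, 217.4], 'p': 0.92}
(array([0.53462526, 0.04882747, 0.10170346]), [0.0031, 0.0021, 0.0011])
[{'box': [235.5, 163.1, 88.8, 60.7], 'p': 0.73}]
[{'box': [320.9, 151.0, 29.5, 69.1], 'p': 0.83}]
```

View pics/4.png

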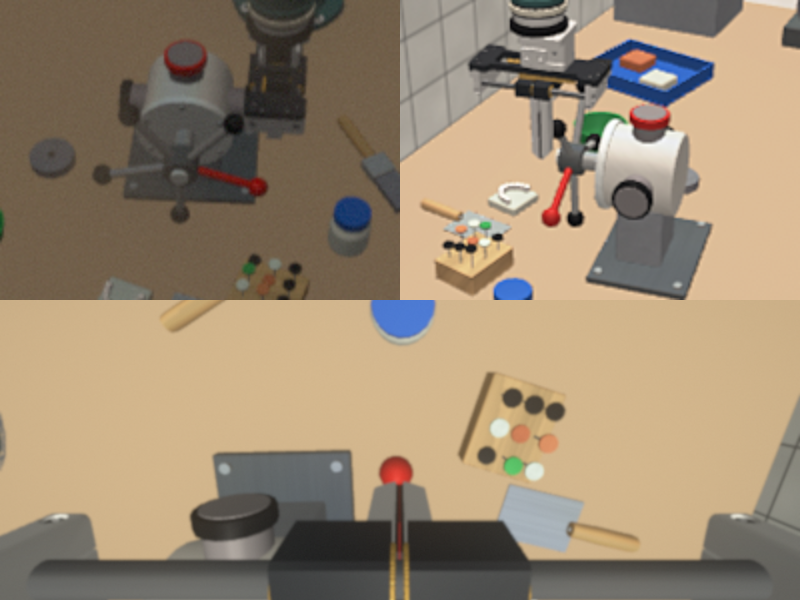

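The plate is now square in the wrist view. The red ball, at (396,470) in the wrist view, sits in the finger plane at about 112°, so the spoke to push is near 40°. I'll push it over towards −y.

```bash
python3 -m creep '[[0.5,0,0,0,-1],[0.5,0,0,0,-1],[0.5,0,0,0,-1],[0.4,0,0,0,-1],[0.4,0,0,0,-1],[0.4,0,0,0,-1],[0.4,0,0,0,-1]]'
python3 -m creep '[[0.4,0,0,0,-1],[0.4,0,0,0,-1],[0.4,0,0,0,-1],[0.4,0,0,0,-1],[0.4,0,0,0,-1],[0.4,0,0,0,-1],[0.4,0,0,0,-1],[0.3,0,0,0,-1],[0,0,0,0,-1]]'
python3 m.py pics/5.png
```

```text
time: 5.68
tool_pos: [0.5458, -0.0045, 0.221]
ee_rot: [-1.57, 0.001, -1.422]
wrist_force: [-0.3, 2.5, 2.3]
width: 0.0006
time: 6.8
tool_pos: [0.5574, -0.0822, 0.2209]
ee_rot: [-1.57, -0.002, -1.424]
wrist_force: [0.2, 2.5, -0.5]
width: 0.0004
diverter scene {'centre': [285.5, 225.7], 'p': 0.77}
diverter side {'centre': [337.1, 228.2], 'p': 0.61}
diverter wrist {'centre': [319.4, 168.1], 'p': 0.51}
(array([ 0.555028  , -0.05364008,  0.0030787 ]), [0.0135, 0.0026, 0.0115])
spoke_wheel scene {'centre': [278.2, 190.9], 'p': 0.62}
spoke_wheel side {'centre': [335.3, 186.9], 'p': 0.93}
spoke_wheel wrist {'centre': [320.7, 167.9], 'p': 0.7}
(array([ 0.5550178 , -0.04952047,  0.15762787]), [0.0041, 0.0005, 0.0038])
red_end scene {'centre': [303.5, 174.4], 'p': 0.79}
red_end side {'centre': [327.8, 171.4], 'p': 0.81}
red_end wrist {'centre': [316.3, 65.2], 'p': 0.76}
(array([0.54573454, 0.01428477, 0.23766246]), [0.0048, 0.0034, 0.0036])
[{'box': [237.7, 166.2, 86.6, 56.6], 'p': 0.85}]
[{'box': [322.5, 146.8, 27.8, 77.5], 'p': 0.69}]
```

View pics/5.png

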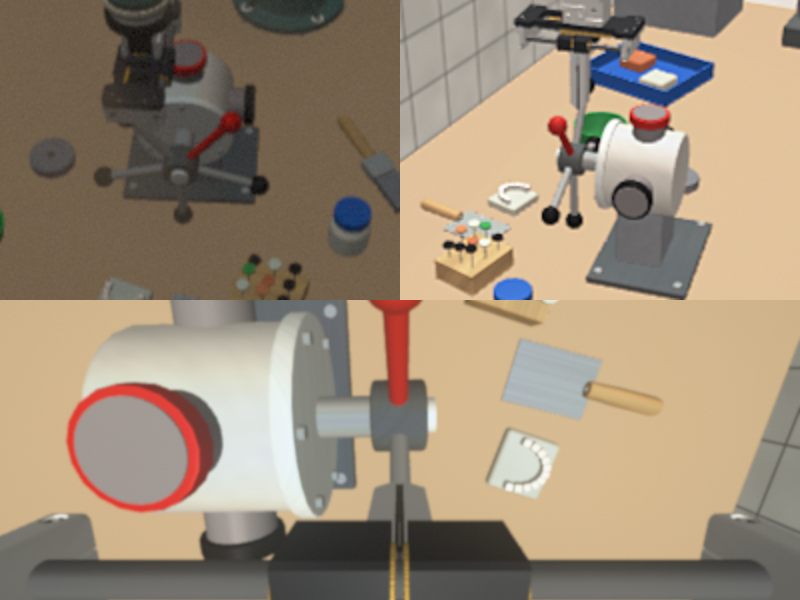

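One push took red up to about 38° on the +y side; its ball is at (303,174) in the scene view. Now I'll back off, lift over, and come down beyond the red ball.

```bash
python3 -m creep '[[-0.3,0,0,0,-1],[0,-1,0,0,-1],[0,-1,0,0,-1],[0,-1,0,0,-1],[-0.9,0,0,0,-1],[-0.9,0,0,0,-1],[-0.9,0,0,0,-1],[-0.9,0,0,0,-1],[-0.9,0,0,0,-1],[-0.9,0,0,0,-1],[0,0,0,0,-1],[0,1,0,0,-1],[0,1,0,0,-1],[0,1,0,0,-1],[0,0,0,0,-1]]'
python3 m.py pics/6.png
```

```text
time: 9.38
tool_pos: [0.5348, 0.0595, 0.2181]
ee_rot: [-1.576, 0.0, -1.423]
wrist_force: [-0.2, 0.2, 0.6]
width: 0.0003
diverter scene {'centre': [282.8, 225.6], 'p': 0.8}
diverter side {'centre': [333.0, 230.9], 'p': 0.66}
(array([ 0.56016547, -0.04532371,  0.00103784]), [0.0035, 0.0035])
spoke_wheel scene {'centre': [280.3, 193.0], 'p': 0.89}
spoke_wheel side {'centre': [337.4, 189.0], 'p': 0.61}
spoke_wheel wrist {'centre': [321.5, 317.8], 'p': 0.64}
(array([ 0.55299228, -0.04988558,  0.14876679]), [0.0013, 0.0041, 0.0031])
red_end scene {'centre': [304.7, 173.5], 'p': 0.94}
red_end wrist {'centre': [317.3, 314.3], 'p': 0.95}
(array([0.54380453, 0.01526349, 0.23438824]), [0.0022, 0.0022])
[{'box': [235.2, 161.6, 90.2, 59.3], 'p': 0.68}]
[{'box': [322.3, 148.4, 25.7, 75.7], 'p': 0.83}]
```

```bash
python3 -m creep '[[0.4,0,0,0,-1],[0.4,0,0,0,-1],[0.4,0,0,0,-1],[0.4,0,0,0,-1],[0.4,0,0,0,-1],[0.4,0,0,0,-1],[0.3,0,0,0,-1],[0.2,0,0,0,-1],[0,0,0,0,-1]]'
cat > k.py <<'E'
from h import *
import sys
# red ball/wheel by network averaged + colour; fit hub and red angle in spoke plane
S={n:snap(n) for n in('scene','side')}
a=np.array([np.cos(.148),np.sin(.148),0]);u=np.array([-a[1],a[0],0])
for k in range(2):
  R=[];Q=[]
  if k: S={n:snap(n) for n in S}
  for n in S:
    r=robot.spot_point('red_end',n)
    if r and r[0]['p']>.4: R.append(ray(S[n],r[0]['centre'])); print(n,r[0]['centre'])
  if len(R)>1:
    X,e=tri(R);d=X-[.5535,-.0515,.15];print(X.round(4),e,'u',d@u,'a',d@a,'ang',np.degrees(np.arctan2(d@u,d[2])))
for n in S:
  print(n,'predicted top ball',np.round(proj(S[n],[.5535,-.0515,.262]),1),'hub',np.round(proj(S[n],[.5535,-.0515,.15]),1),
   'px per deg',np.round((np.array(proj(S[n],np.array([.5535,-.0515,.262])+.01*u))-proj(S[n],[.5535,-.0515,.262]))*.195,2))
c=S['scene']['frame'][140:240,220:340]; t=S['side']['frame'][130:240,290:410]
cv2.imwrite(sys.argv[1],np.hstack([cv2.resize(c,(400,334),interpolation=2),cv2.resize(t,(400,334),interpolation=2)]))
E
python3 k.py pics/7.png
```

```text
time: 11.2
tool_pos: [0.5468, -0.0125, 0.2199]
ee_rot: [-1.572, -0.001, -1.423]
wrist_force: [-0.6, -0.8, -0.0]
width: 0.0002
scene [279.8, 166.6]
side [332.1, 156.9]
[ 0.5601 -0.0419  0.2598] [0.0009, 0.0009] u 0.008527757605747512 a 0.007905891840934938 ang 4.439256797143114
scene [283.5, 166.0]
side [331.6, 158.0]
[ 0.557  -0.0332  0.2608] [0.0009, 0.0009] u 0.017578886925854055 a 0.006126823100335849 ang 9.016697941076181
scene predicted top ball [276.9 163.8] hub [279.3 192.4] px per deg [0.78 0.04]
side predicted top ball [335.9 155.2] hub [336.2 188.9] px per deg [-0.22  0.28]
```

View pics/7.png

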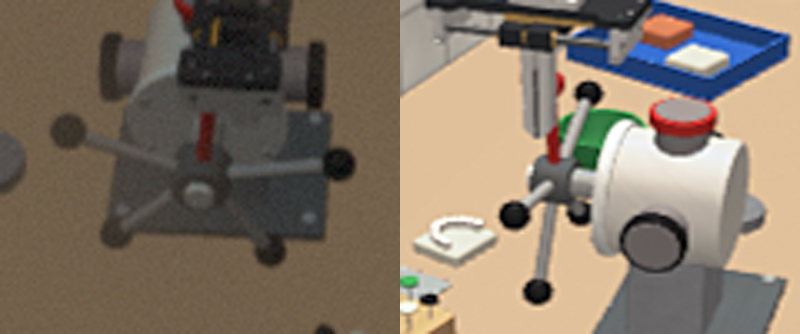

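Red is about 9° short. I'll back off to where both cameras can see the whole wheel, then fit its angle from all five balls.

```bash
python3 -m creep '[[-0.9,0,0,0,-1],[-0.9,0,0,0,-1],[-0.9,0,0,0,-1],[-0.9,0,0,0,-1],[0,-1,0,0,-1],[0,-1,0,0,-1],[0,-1,0,0,-1],[0,0,0,0,-1]]'
cat > f.py <<'E'
from h import *
import sys
from scipy.optimize import least_squares
S={n:snap(n) for n in('scene','side')}
yaw=.148;C0=np.array([.5535,-.0515,.15])
def ball(k,th,C):
    t=th+k*2*np.pi/5; return C+.112*(np.sin(t)*np.array([-np.sin(yaw),np.cos(yaw),0])+np.array([0,0,np.cos(t)]))
th=np.radians(float(sys.argv[2])); use={'scene':eval(sys.argv[3]),'side':eval(sys.argv[4])}; out=[]
for it in range(3):
  M=[];C=C0 if it==0 else sol.x[1:4]
  for n in S:
    F=S[n]['frame'].astype(float); 
    for k in use[n]:
        p=proj(S[n],ball(k,th,C)); r=9 if it==0 else 8
        x0,y0=int(round(p[0]))-r,int(round(p[1]))-r; W=F[y0:y0+2*r+1,x0:x0+2*r+1]
        if k==0: m=(W[...,2]>70)&(W[...,2]>2.2*W[...,1])
        else: m=W.max(2)<(38 if n=='scene' else 60)
        nn,L,st,ce=cv2.connectedComponentsWithStats(cv2.erode(m.astype(np.uint8),np.ones((2,2))) if 0 else m.astype(np.uint8),connectivity=4)
        if k==0: L=(L>0).astype(int)
        big=1+np.argmax(st[1:,4]) if nn>1 else 0
        if not big: print('none',n,k);continue
        mm=(L>0 if k==0 else L==big).astype(np.uint8); D=cv2.distanceTransform(np.pad(mm,1),cv2.DIST_L2,5)[1:-1,1:-1]
        w=np.where(D>D.max()-1.2,D,0); yy,xx=np.mgrid[:2*r+1,:2*r+1]
        M.append((n,k,np.array([x0+(w*xx).sum()/w.sum(),y0+(w*yy).sum()/w.sum()]),D.max()))
  def res(v):
    R=[]
    for n,k,q,_ in M: 
        o=v[4:6] if n=='side' else np.zeros(2)
        R+=list(np.array(proj(S[n],ball(k,v[0],v[1:4])))+o-q)
    return np.r_[R,(v[1:4]-C0)/.01,v[4:6]/2]
  sol=least_squares(res,np.r_[th,C,0,0],loss='soft_l1'); th=sol.x[0]
  print('angle deg',np.degrees(th).round(2),'C',sol.x[1:4].round(4),sol.x[4:].round(1))
e=res(sol.x)
for i,(n,k,q,d) in enumerate(M): print(n,k,q.round(1),'rad',round(float(d),1),'res',e[2*i:2*i+2].round(1))
I=[]
for n in S:
    f=S[n]['frame'].copy();c=np.array(proj(S[n],C0)).astype(int)
    z=cv2.resize(f[c[1]-60:c[1]+60,c[0]-60:c[0]+60],(400,400),interpolation=2)
    for m in M:
        if m[0]==n: cv2.circle(z,tuple(((m[2]+.5-c+60)*400/120).astype(int).tolist()),3,(0,255,0),-1)
    I.append(z)
cv2.imwrite(sys.argv[1],np.hstack(I))
E
python3 f.py pics/8.png 9 [0,1,2,3,4] [0,1,2,3,4]
```

```text
time: 12.6
tool_pos: [0.5344, 0.0777, 0.2979]
ee_rot: [-1.566, -0.001, -1.422]
wrist_force: [0.1, -0.8, 0.1]
width: 0.0002
none scene 3
none scene 4
angle deg 6.52 C [ 0.5513 -0.0492  0.1509] [-0.2 -0.2]
none scene 3
none scene 4
angle deg 6.52 C [ 0.5513 -0.0492  0.1509] [-0.2 -0.2]
none scene 3
none scene 4
angle deg 6.52 C [ 0.5513 -0.0492  0.1509] [-0.2 -0.2]
scene 0 [283.  163.5] rad 4.2 res [0.1 0. ]
scene 1 [321. 189.] rad 4.4 res [ 0.4 -0.2]
scene 2 [301.9 214.3] rad 1.4 res [-0.6  0.2]
side 0 [334.4 157.1] rad 4.0 res [0.2 0. ]
side 1 [324.  200.5] rad 4.0 res [-0.7 -0.3]
side 2 [331.  225.5] rad 3.6 res [-0.4 -0. ]
side 3 [343.9 200.6] rad 2.0 res [ 0.4 -0.4]
side 4 [346.4 159.4] rad 2.8 res [0.5 1.3]
```

View pics/8.png

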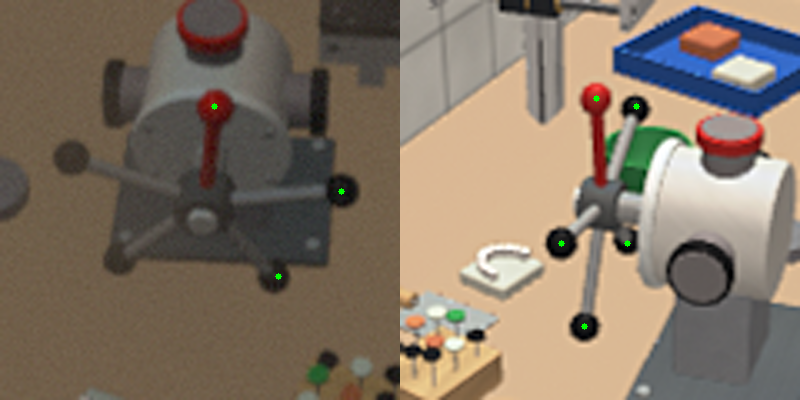

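The fit gives red at +6.5°, with residuals under 1 px except for one ball that is partly hidden. I'll go back along the same path and push about 12 mm further.

```bash
python3 -m creep '[[0,1,0,0,-1],[0,1,0,0,-1],[0,1,0,0,-1],[0.7,0,0,0,-1],[0.7,0,0,0,-1],[0.7,0,0,0,-1],[0.7,0,0,0,-1],[0.5,0,0,0,-1],[0.3,0,0,0,-1],[0.2,0,0,0,-1],[0.2,0,0,0,-1],[0.08,0,0,0,-1],[0,0,0,0,-1]]'
python3 -m creep '[[-0.5,0,0,0,-1],[-0.9,0,0,0,-1],[-0.9,0,0,0,-1],[-0.9,0,0,0,-1],[-0.88,0,0,0,-1],[0,-1,0,0,-1],[0,-1,0,0,-1],[0,-1,0,0,-1],[0,0,0,0,-1]]'
sed -i "s/(38 if n=='scene' else 60)/((58 if k>2 else 45) if n=='scene' else 60)/" f.py
python3 f.py pics/9.png 1 [0,1,2,3,4] [0,1,2,3]
```

```text
time: 14.32
tool_pos: [0.5487, -0.0232, 0.2205]
ee_rot: [-1.57, -0.0, -1.422]
wrist_force: [-0.5, 1.7, 1.0]
width: 0.0003
time: 15.45
tool_pos: [0.5341, 0.078, 0.2974]
ee_rot: [-1.567, -0.001, -1.422]
wrist_force: [0.4, 0.8, 0.3]
width: 0.0005
angle deg 1.62 C [ 0.5525 -0.0507  0.1522] [0.1 0.5]
angle deg 1.62 C [ 0.5525 -0.0507  0.1522] [0.1 0.5]
angle deg 1.62 C [ 0.5525 -0.0507  0.1522] [0.1 0.5]
scene 0 [278.5 163.2] rad 4.2 res [ 0.1 -0.1]
scene 1 [319.8 186.2] rad 5.0 res [0.1 0.2]
scene 2 [304.6 213.9] rad 2.8 res [-1.1 -0.3]
scene 3 [255.1 211.2] rad 1.0 res [ 2.2 -1.1]
scene 4 [239. 178.] rad 1.0 res [-0.3  2.2]
side 0 [335.3 155.1] rad 4.0 res [0.4 0.5]
side 1 [324.1 197.1] rad 4.2 res [-0.5 -0.1]
side 2 [330.  225.5] rad 3.6 res [-0.2  0.1]
side 3 [343.4 203.7] rad 2.0 res [ 0.3 -0.6]
```

View pics/9.png

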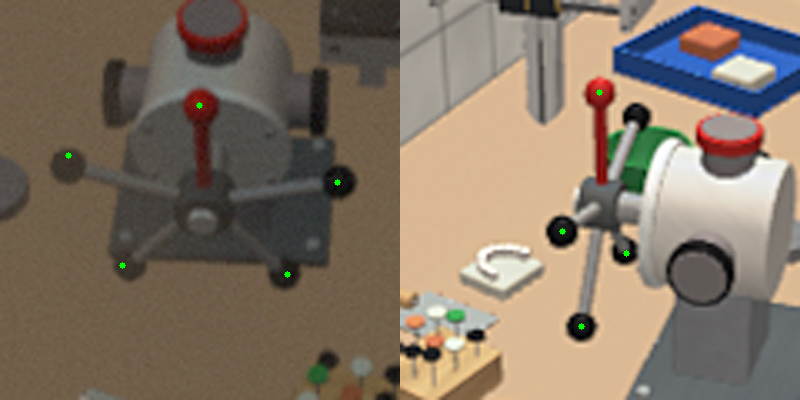

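The green marks sit off-centre on scene balls 3 and 4, so I'll refit with my own pixel readings for those, and once more without them.

```bash
python3 - <<'E'
from h import *
from scipy.optimize import least_squares
S={n:snap(n) for n in('scene','side')}
P={('scene',0):(278.5,163.2),('scene',1):(319.8,186.3),('scene',2):(304.1,213.5),('scene',3):(256.9,210.9),('scene',4):(239,181),
('side',0):(335.3,155.1),('side',1):(324.2,197.1),('side',2):(330,225.4),('side',3):(343.3,203.3)}
C0=np.array([.5525,-.0507,.15])
def fit(keys,yaw):
  def B(k,t,C):
    t=t+k*2*np.pi/5; return C+.112*(np.sin(t)*np.array([-np.sin(yaw),np.cos(yaw),0])+np.array([0,0,np.cos(t)]))
  f=lambda v:np.r_[np.ravel([np.array(proj(S[n],B(k,v[0],v[1:4])))+(v[4:6] if n=='side' else 0)-P[n,k] for n,k in keys]),(v[1:4]-C0)/.01,v[4:]/2]
  s=least_squares(f,np.r_[0,C0,0,0],loss='soft_l1'); return np.degrees(s.x[0]).round(2),s.x[1:4].round(4),round(s.cost,2)
K=list(P)
for y in(.12,.148,.17):
  for nm,k in(('all',K),('no scene34',[q for q in K if q not in(('scene',3),('scene',4))]),('scene',K[:5]),('side',K[5:])): print(y,nm,*fit(k,y))
E
```

```text
0.12 all 1.04 [ 0.5517 -0.0508  0.1502] 3.87
0.12 no scene34 1.22 [ 0.55   -0.0506  0.1506] 2.07
0.12 scene 0.65 [ 0.5526 -0.0504  0.1512] 1.89
0.12 side 1.65 [ 0.5513 -0.0515  0.1504] 1.74
0.148 all 1.3 [ 0.5522 -0.0506  0.1506] 1.11
0.148 no scene34 1.27 [ 0.5515 -0.0504  0.1507] 0.59
0.148 scene 1.21 [ 0.5525 -0.0505  0.151 ] 0.56
0.148 side 1.47 [ 0.552  -0.0508  0.1507] 0.53
0.17 all 1.6 [ 0.5528 -0.0504  0.1513] 0.64
0.17 no scene34 1.33 [ 0.5528 -0.0502  0.1509] 0.39
0.17 scene 1.7 [ 0.5524 -0.0506  0.1508] 0.38
0.17 side 1.39 [ 0.5527 -0.0499  0.151 ] 0.24
```

All the subsets agree on about 1.3° still to go, which is roughly 2.5 mm. One last nudge along the same path, then retreat clear.

```bash
python3 -m creep '[[0,1,0,0,-1],[0,1,0,0,-1],[0,1,0,0,-1],[0.7,0,0,0,-1],[0.7,0,0,0,-1],[0.7,0,0,0,-1],[0.7,0,0,0,-1],[0.5,0,0,0,-1],[0.4,0,0,0,-1],[0.2,0,0,0,-1],[0.18,0,0,0,-1],[0.1,0,0,0,-1],[0,0,0,0,-1],[0,0,0,0,-1]]'
python3 -m creep '[[-0.5,0,0,0,-1],[-0.9,0,0,0,-1],[-0.9,0,0,0,-1],[-0.9,0,0,0,-1],[-0.98,0,0,0,-1],[0,-1,0,0,-1],[0,-1,0,0,-1],[0,-1,0,0,-1],[0,0,0,0,-1]]'
python3 f.py pics/10.png 0 [0,1,2] [0,1,2,3]
```

```text
time: 17.4
tool_pos: [0.5489, -0.0253, 0.2207]
ee_rot: [-1.57, 0.0, -1.421]
wrist_force: [-0.7, 1.3, 2.0]
width: 0.0006
time: 18.52
tool_pos: [0.5342, 0.078, 0.2978]
ee_rot: [-1.566, -0.001, -1.422]
wrist_force: [0.3, -0.1, -0.1]
width: 0.0008
angle deg -0.3 C [ 0.5514 -0.0494  0.1508] [-0.1 -0. ]
angle deg -0.3 C [ 0.5514 -0.0494  0.1508] [-0.1 -0. ]
angle deg -0.3 C [ 0.5514 -0.0494  0.1508] [-0.1 -0. ]
scene 0 [277.6 163.1] rad 4.4 res [ 0. -0.]
scene 1 [319.9 185.7] rad 4.4 res [ 0.2 -0.1]
scene 2 [305.4 213.1] rad 3.0 res [-0.3  0.1]
side 0 [335.5 155. ] rad 4.0 res [0.6 0.2]
side 1 [324.1 196.1] rad 4.2 res [-0.4 -0.3]
side 2 [329.6 225.4] rad 3.6 res [-0.2  0.3]
side 3 [343.3 204.3] rad 2.0 res [ 0.1 -0.1]
```

View pics/10.png

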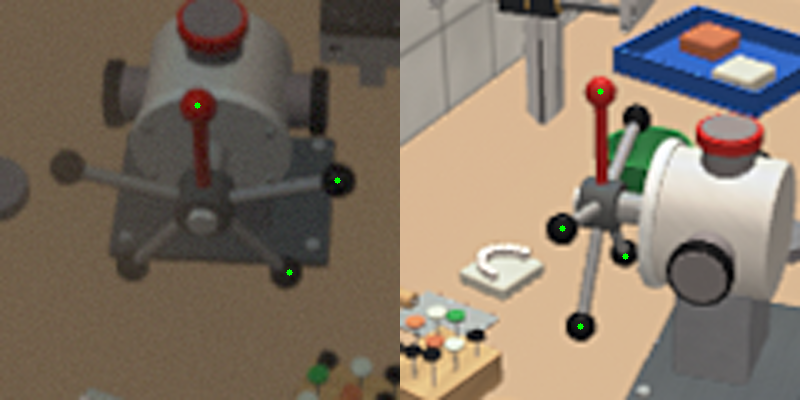

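The red spoke stands upright, with its ball at (278,163) in the scene view and (335.5,155) in the side view. The fit gives −0.3° and the finger is well clear, so I'll hand in.

```bash
python3 -c "
from bench import robot; print(robot.close_job())"
```

```text
the job is handed in; nothing more can be done
None
```

The red spoke now points straight up and the job is handed in, at about 18.5 s of the 56 s allowed. I used the shut fingers as a pusher: one push on the spoke nearest the top, then the red spoke itself, with two small corrections.

- **Angle:** the last fit puts the red spoke at −0.3° from vertical, with residuals up to 0.6 px. That check used only the well-seen balls: three in the scene view and four in the side view. Repeat fits at the previous stop differed by about 0.5°, so treat the result as good to about 1°.
- **Disagreements:** earlier single-point network readings of the red ball differed by up to 5° (4.4° and 9.0°). I relied on the multi-ball fits instead.
- **Force:** readings were at most about 3.5 N. They were taken only at the end of each move, not during it.
- **Clearance:** the robot ended clear of the wheel, more than 10 cm to the side.
- **Other items:** the tool only worked above the wheel, well over the loose items. Those visible in the last views look unmoved, but I did not re-measure their positions.

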